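Latch the sterilising container

TASK

The instrument container on the bench is packed and its lid is on, but the latches at its two ends still stand open. With the fingertips, push each latch lever over and down until it snaps shut against the end of the container. Leave the container standing where it is, without lifting or shoving it away, and do not disturb the things around it.

Things in the scene. Friction and masses are not known exactly. Their poses are not given: they have to be found in the camera images.
- case: Aluminium sterilising container, lid on, 2.4 to 3.7 kg, loose on the bench: 190 mm along its x, 310 mm along its y, lid 92 mm high, round filter cover on it to 96 mm. Origin: centre of its underside. One draw latch amid each short end (its +y and -y ends, walls at 155 mm; lid overhangs 2 mm). Round each latch a wire handle hangs flat on the wall, 142 mm wide, reaching 10 mm out and down to 5 mm.
- latch_left (a joint): Latch lever on the container's +y end, rad. 0 = shut: hangs down along the end wall; 1.57 = sticks out level; 2.15 = open stop, pointing out and 33 degrees up; starts open, at about 2.1. Sprung over centre: dead point 0.6; above it the spring drives it open, below 0.55 the lever snaps to 0 and stays. Pushing it shut takes 0.25 N m at most, 5 to 8 N on its outer half.
- latch_right (a joint): The same for the equal latch on the container's -y end.
- latch_left_hinge (a point): Point on the pivot axis of the left latch lever, at its middle: fixed to the container, 12 mm out from its +y end wall, 62 mm above the bench. Its axes are those of the container. The pivot axis is level and parallel to the end wall (along the container's x).
- latch_right_hinge (a point): The same for the right latch, 12 mm out from the container's -y end wall.
- latch_left_lip (a point): Middle of the free edge of the left lever: bent steel plate 46 mm wide, 3 mm thick, reaching 42 mm from the pivot; its last 12 mm flare 25 degrees towards the side one pushes on (upper side when open, outer side when shut). Shut, the lip is 20 mm above the bench, 17 mm out from the wall. A wire bail, 66 mm wide, from the lever near its pivot to a keeper on the lid follows by itself.
- latch_right_lip (a point): The same for the right latch lever.
- pump_bottle: Bystander: bottle of yellow-green disinfectant with a white pump top, 62 mm across, 170 mm tall, origin at the centre of its underside; stands on the bench on the far side of the container.
- tape_roll: Bystander: roll of white indicator tape lying flat, 100 mm across, 24 mm high, hole 76 mm, origin at the centre of its underside.
- dressing_carton: Bystander: small white dressing carton with a brown band, 70 x 115 mm and 52 mm high, origin at the centre of its underside.

How it is judged:
By the outcome, as a careful person would: the job done as asked, in the order asked, and still so for the second after the job is handed in, with the robot touching nothing.
It also fails if it takes over 42 s, if anything falls off the work surface, if the arm or the gripper's body presses on something with over 40 N, if the wrist force passes 120 N, or if a joint passes its speed limit or range.

ROBOT

A 6-joint arm with a two-finger parallel gripper is mounted at the origin on the work surface. World frame = base frame: x ahead of the robot, y to its left, z up, the work surface at z = 0. Lengths are in m, angles in rad, forces in N, time in s.
With the tool pointing down it reaches from about 0.3 to 0.875 m from the base axis. Payload 6.4 kg.
Tool frame: the origin (TCP) lies midway between the tips of the shut fingers; the grasp point (between the pads) lies behind it (arm.grasp_offset is the z of the grasp point in the tool frame, in m); z points along the fingers, y is the line along which they close (so a half turn about z gives the same grasp; the last joint's range is limited). The gripper opens to 85 mm and grips with 20 to 120 N. Pads are 22 mm wide; open, the fingers measure 114 mm over their backs; the gripper's body (76 mm by 85 mm) begins 54 mm behind the grasp point. The pads swing forward as they close: fully open they stand 13 mm farther back than shut.
Start: joints at [-1.428, 0.181, 1.607, -0, 1.354, -0.206], TCP at [0.197, -0.54, 0.231] pointing down, gripper open.
Joint ranges: [-2.99, 2.99], [-0.89, 2.07], [0.3, 2.58], [-1.14, 4.28], [0, 2.63], [-3.12, 3.12]. Speed limits (rad/s): [2.57, 2.57, 3.01, 3.14, 3.14, 3.14].

INTERFACE

Orientations are given as a unit quaternion [x, y, z, w].
In Python, from cell import arm gives the robot as it stands. Calls block until the motion is done:
- arm.move_to(position, orientation): joint-space move of the TCP to a pose.
- arm.move_straight(position, rate=0.15, attitude=None, f_stop=None): straight line of the TCP; attitude=None keeps the orientation; rate is the mean speed in m/s. With f_stop (N) it stops when the force on the tool has changed by that much, and returns True; else False.
- arm.goto_joints(angles): joint-space move.
- arm.move_gripper(opening): opening from 0.0 (shut) to 1.0 (fully open); the grip force is fixed at half the most; returns when the fingers have stopped.
- arm.sleep(seconds).
- arm.solve_ik(position, orientation): joint angles nearest the present ones, or None.
- arm.get_obs(): the state.
- arm.snapshot(name): name is "scene" or "side" or "wrist"; returns a dict with "pixels" (384x512x3 uint8, red, green, blue), "depth" (384x512 float32, m along the optical axis (not along the pixel's ray), 0 where there is no reading), "fx", "fy", "cx", "cy" (pixels), "R" (3x3) and "t" (3): a world point X has camera coordinates R X + t; the wrist camera has in their place "hand_eye" (4x4, takes a point from camera to tool coordinates, whose origin is the TCP and whose axes are the flange's). Camera axes: x right, y down, z forward; pixel columns grow to the right and rows downward; lengths in m; the calibration is good to about 2 mm. A picture is of the moment at which its call begins: read the wrist's pose just before it.
A pose or a line that the arm cannot do raises arm.IKError and nothing moves.
- arm.hand_in(): hands the job in; it is judged then, once.
The state is a dict: "time_s": time; "qpos": joint angles; "qvel": joint speeds; "tau": joint torques, N m; "tcp_pos": TCP position; "orientation": TCP orientation; "contact_force": force on the tool from outside, world axes, zero at the start; "moment": the same for the moment, N m; "width": opening from 0.0 (shut) to 1.0 (fully open); "gripper_force": force on a finger pad.
Only numpy, scipy, OpenCV 4.12 (cv2) and the standard library are available. Lean on these libraries where they do the work, as an engineer would, in place of code of your own. Each camera call takes 0.05 s, during which the arm holds its last target. There are 200 camera calls.

## Working session

There is one attempt and no reset: what is moved stays moved. The work goes in short steps, each a Python script; the robot and the scene stay as the last script left them, time stands still between calls to the robot, and variables do not carry over. Pictures are saved under pics/ and viewed, at most 10 in all, crops included, and the job is handed in when it is done.

```bash
mkdir -p pics; ls; python3 - <<'E'
from cell import arm
import cv2,numpy as np,pickle
d={}
for n in("scene","side"):
    s=arm.snapshot(n);d[n]=s
    cv2.imwrite(f"pics/{n}1.png",s["pixels"][:,:,::-1])
    print(n,s["fx"],s["R"],s["t"], -s["R"].T@s["t"])
pickle.dump(d,open("s.pkl","wb"))
o=arm.get_obs();print(o["time_s"],o["orientation"],arm.grasp_offset)
E
```

```text
pics
scene 418.36516496716916 [[ 0.71544335  0.69843342 -0.01820906]
 [ 0.53749085 -0.56685795 -0.62432015]
 [-0.44636801  0.4368785  -0.78095632]] [-0.41541883 -0.23711583  1.09696813] [ 0.91430771 -0.32351039  0.70108362]
side 455.6100193540802 [[-0.91387256 -0.40533316 -0.02328044]
 [-0.23851384  0.58239292 -0.7771291 ]
 [ 0.32855456 -0.70464425 -0.62891048]] [0.528644   0.17346163 0.89316658] [0.23103229 0.74261881 0.70883097]
0.1 [ 9.84831323e-01  1.73512590e-01  2.11866165e-05 -8.03555923e-04] -0.0187
```

View pics/scene1.png

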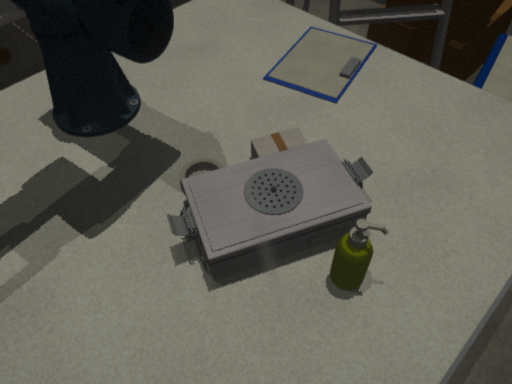

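View pics/side1.png

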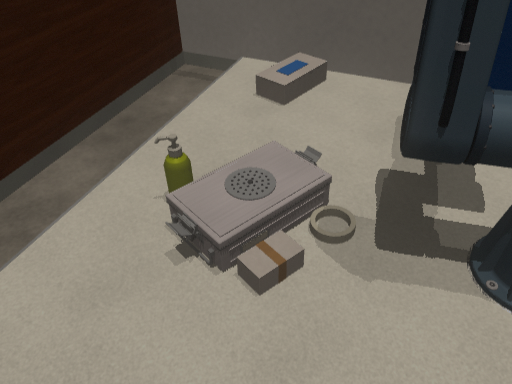

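The scene view shows the case lid with corners near (183,180), (327,140), (370,208) and (207,260), and the open levers at (180,226) and (360,168). The tape roll is at (203,165), the carton at (280,145) and the bottle at (352,258). In the side view the levers are at (183,230) and (312,155).

```bash
cat >h.py <<'E'
import numpy as np,cv2
def cloud(s):
    v,u=np.mgrid[:384,:512]; z=s["depth"]
    c=np.stack([(u-s["cx"])/s["fx"]*z,(v-s["cy"])/s["fy"]*z,z],-1)
    w=(c-s["t"])@s["R"]; w[z==0]=np.nan; return w
E
python3 - <<'E'
import pickle,numpy as np,cv2
from h import *
d=pickle.load(open("s.pkl","rb"))
for n,c in(("scene",(190,275)),("side",(183,250))):
    w=cloud(d[n]); m=((w[...,2]>.084)&(w[...,2]<.102)).astype(np.uint8)
    k,l=cv2.connectedComponents(cv2.morphologyEx(m,cv2.MORPH_OPEN,np.ones((3,3))))
    p=w[l==l[c]]; r=cv2.minAreaRect((p[:,:2]*1000).astype(np.float32)); print(n,len(p),r,np.median(p[:,2]))
    # end structure in case frame
    (cx,cy),(a,b),t=r
    th=np.radians(t if b>a else t+90); y=np.array([-np.sin(th),np.cos(th)]); 
    if y[1]<0:y=-y
    x=np.array([y[1],-y[0]]); q=w[...,:2]-np.array([cx,cy])/1000
    print("yaw",np.degrees(np.arctan2(x[1],x[0])))
    X=q@x;Y=q@y;Z=w[...,2]
    for sg in(1,-1):
        m=(abs(X)<.04)&(Y*sg>.162)&(Y*sg<.23)&(Z>.05)&(Z<.11)
        print(sg,m.sum(),np.percentile(X[m],[2,98]),np.percentile(Y[m]*sg,[2,98]),np.percentile(Z[m],[2,98]))
    # bystanders
    m=((Z>.012)&(abs(X)<.3)&(abs(Y)<.35)&((abs(X)>.105)|(abs(Y)>.21))&(Z<.2)).astype(np.uint8)
    k,l,st,_=cv2.connectedComponentsWithStats(m)
    for i in range(1,k):
        if st[i,4]>120: print("by",w[l==i].min(0).round(3),w[l==i].max(0).round(3), "X",X[l==i].min().round(3),X[l==i].max().round(3),"Y",Y[l==i].min().round(3),Y[l==i].max().round(3))
E
```

```text
scene 13342 ((578.728515625, 52.09771728515625), (321.30908203125, 196.20950317382812), 64.4900131225586) 0.09087634779840018
yaw -25.509986877441417
1 419 [-0.02268416  0.0312346 ] [0.16300561 0.19808434] [0.06352718 0.08920446]
-1 595 [-0.02726172  0.03216461] [0.16273393 0.20222243] [0.05933361 0.08848143]
by [0.417 0.125 0.013] [0.517 0.253 0.054] X -0.188 -0.128 Y 0.017 0.134
by [ 0.347 -0.023  0.012] [0.415 0.07  0.025] X -0.2 -0.152 Y -0.156 -0.059
by [0.734 0.018 0.012] [0.8   0.072 0.171] X 0.141 0.2 Y 0.047 0.112
side 8305 ((576.44091796875, 50.53263854980469), (324.9111328125, 196.71815490722656), 64.00032806396484) 0.09125848887575388
yaw -25.99967193603517
1 431 [-0.03221164  0.02872923] [0.16262673 0.20230986] [0.05998336 0.08897726]
-1 226 [-0.02681519  0.02544979] [0.16304786 0.19791656] [0.07084231 0.08925791]
by [0.733 0.028 0.023] [0.8   0.084 0.171] X 0.135 0.192 Y 0.054 0.118
by [ 0.347 -0.028  0.012] [0.445 0.072 0.026] X -0.2 -0.105 Y -0.153 -0.053
by [0.417 0.12  0.012] [0.531 0.254 0.056] X -0.189 -0.115 Y 0.019 0.136
```

```bash
cat >>h.py <<'E'
from scipy.spatial.transform import Rotation as R
C=np.array([.5775,.0513,0]); YAW=np.radians(-25.75)
cx_=np.array([np.cos(YAW),np.sin(YAW),0]); cy_=np.array([-np.sin(YAW),np.cos(YAW),0]); UP=np.array([0,0,1.])
def path(side,flip):
    out=cy_*side; H=C+out*.167+UP*.062; P=[]
    for a in np.r_[2.15,np.linspace(1.95,.25,8)]:
        f=(2.15-a)/1.9; t=np.radians(3+32*f); r=.032-.006*f
        u=out*np.sin(a)-UP*np.cos(a); n=out*np.cos(a)+UP*np.sin(a)
        z=-out*np.sin(t)-UP*np.cos(t); y=cx_*flip; x=np.cross(y,z)
        P.append((H+r*u+n*(.0015+.011*abs(x@n)),R.from_matrix(np.c_[x,y,z]).as_quat()))
    return P
E
python3 - <<'E'
from h import *
from cell import arm
for s in(-1,1):
  for f in(1,-1):
    P=path(s,f)
    for i in(0,-1):
        q=arm.solve_ik(*P[i]); print(s,f,i,P[i][0].round(3),None if q is None else np.round(q,2))
E
```

```text
-1 1 0 [ 0.495 -0.119  0.086] [-0.5   0.22  1.89  0.06  1.04 -0.09]
-1 1 -1 [ 0.499 -0.112  0.039] [-0.82  0.41  1.92  0.63  1.15 -0.73]
-1 -1 0 [ 0.495 -0.119  0.086] [-0.5   0.22  1.89  0.06  1.04  3.06]
-1 -1 -1 [ 0.499 -0.112  0.039] [-0.82  0.41  1.92  0.63  1.15  2.41]
1 1 0 [0.66  0.222 0.086] [ 0.17  0.61  1.34 -0.05  1.23  0.64]
1 1 -1 [0.656 0.215 0.039] [ 0.33  0.98  0.93 -0.42  1.67  0.84]
1 -1 0 [0.66  0.222 0.086] [ 0.17  0.61  1.34 -0.05  1.23 -2.5 ]
1 -1 -1 [0.656 0.215 0.039] [ 0.33  0.98  0.93 -0.42  1.67 -2.3 ]
```

```bash
cat >>h.py <<'E'
def close(arm,side):
    P=path(side,1); out=cy_*side
    arm.move_to(P[0][0]+UP*.05,P[0][1])
    arm.move_straight(P[0][0]+UP*.012,rate=.1)
    for p,q in P:
        hit=arm.move_straight(p,rate=.06,attitude=q,f_stop=30)
        o=arm.get_obs(); print(round(o["time_s"],1),(o["tcp_pos"]-p).round(4),np.round(o["contact_force"],1),hit)
        if hit: break
    arm.move_straight(np.array(o["tcp_pos"])+out*.05+UP*.03,rate=.12)
    arm.move_straight(np.array(arm.get_obs()["tcp_pos"])+UP*.15,rate=.25)
E
python3 - <<'E'
from h import *
from cell import arm
arm.move_gripper(0.0)
close(arm,-1)
s=arm.snapshot("scene"); cv2.imwrite("pics/r1.png",cv2.resize(s["pixels"][110:310,130:400,::-1],None,fx=2.5,fy=2.5))
print(arm.get_obs()["time_s"])
E
```

```text
3.6 [-0.0002  0.0003 -0.0003] [ 0.1  1.1 -0.4] False
3.9 [-0.     -0.0001  0.0001] [1.4 2.5 0.7] False
4.2 [ 0.0004 -0.0001  0.0005] [3.4 3.5 4.1] False
4.5 [ 0.0004 -0.0003  0.0006] [2.  2.3 4.1] False
4.8 [ 0.     -0.0004  0.0003] [1.6 0.5 4.5] False
5.1 [-0.0003 -0.0006  0.0001] [-0.9 -2.9  3.8] False
5.3 [-0.0007 -0.0002 -0.0005] [-1.1 -1.2 -0.1] False
5.6 [-0.001   0.0006 -0.0007] [-0.7  0.6 -0.9] False
5.8 [-0.0006  0.0003 -0.0005] [ 0.4 -0.8 -0.1] False
7.25
```

View pics/r1.png

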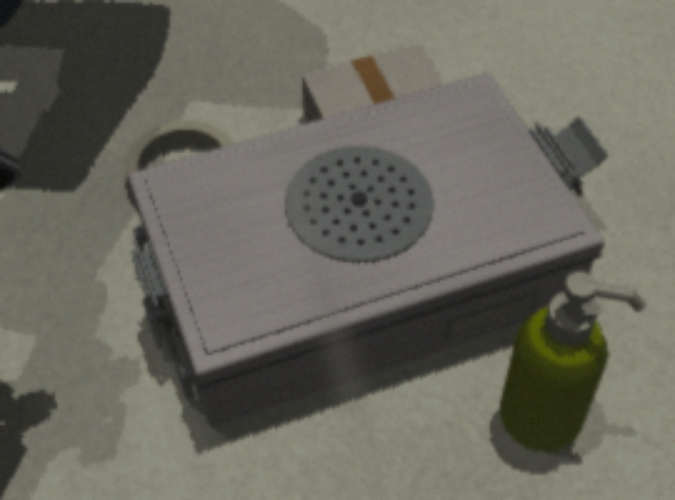

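The right lever (crop ~(150,265)) no longer sticks out, and the case has not moved. The left lever at (580,148) is still open, so I'll do that one now.

```bash
python3 - <<'E'
from h import *
from cell import arm
P=path(1,1); arm.move_to(P[0][0]+UP*.19,P[0][1])
close(arm,1)
p=arm.get_obs(); arm.goto_joints(np.array(p["qpos"])+[.6,0,0,0,0,0])
a=arm.snapshot("scene");b=arm.snapshot("side")
cv2.imwrite("pics/l1.png",np.hstack([cv2.resize(a["pixels"][110:310,130:400,::-1],(400,300)),cv2.resize(b["pixels"][130:300,140:370,::-1],(400,300))]))
for s in(a,b):
    w=cloud(s); q=w-C;X=q@cx_;Y=q@cy_;Z=w[...,2]
    m=(Z>.084)&(Z<.102)&(abs(X)<.12)&(abs(Y)<.18); print("lid",cv2.minAreaRect((w[m][:,:2]*1000).astype(np.float32)))
    for sg in(1,-1):
        m=(abs(X)<.04)&(Y*sg>.178)&(Y*sg<.23)&(Z>.03)&(Z<.11); print(sg,"stick-out px",m.sum())
print(arm.get_obs()["time_s"])
E
```

```text
10.4 [-0.0004 -0.0002 -0.0006] [-0.4 -0.7  0.1] False
10.6 [ 0.0001  0.     -0.0002] [-1.2 -3.1  2. ] False
10.9 [ 0.0004 -0.0001  0.0001] [-0.  -3.6  3.5] False
11.2 [0.0005 0.0001 0.0004] [ 0.9 -2.3  5.1] False
11.5 [0.0003 0.0003 0.0002] [ 1.4 -0.2  4.2] False
11.8 [0.0004 0.0006 0.0006] [1.7 1.1 5. ] False
12.0 [-0.0003  0.0008 -0.0005] [1.  1.8 1.5] False
12.3 [-0.0012  0.     -0.0017] [-0.4  0.5  0.7] False
12.5 [-0.0008 -0.     -0.0014] [ 0.2  0.  -0.6] False
lid ((578.4874267578125, 50.7862548828125), (345.15191650390625, 197.04063415527344), 64.5130844116211)
1 stick-out px 0
-1 stick-out px 0
lid ((578.5238037109375, 52.02357482910156), (346.074951171875, 197.72425842285156), 64.47760772705078)
1 stick-out px 0
-1 stick-out px 0
15.5917
```

View pics/l1.png

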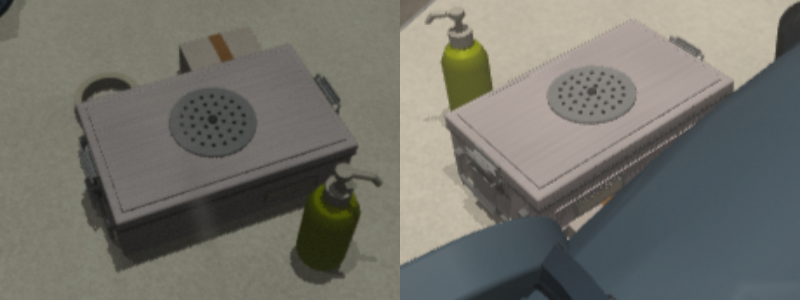

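Both levers lie flat against the ends (scene crop (88,160) and (328,92)). The case and the things around it are where they were.

```bash
python3 -c "
from cell import arm
print(arm.hand_in())"
```

```text
the job is handed in; nothing more can be done
None
```

Both latches are shut and the job is handed in at about 16 s; the camera check showed neither lever sticking out, the container unmoved to within about 2 mm, and no sign that anything around it was disturbed.

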